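# Clip a welding machine's control board into the sprung board holder

### The job

Mount the welding machine's control board in the sprung board holder for repair, heat sink up: push one short edge under the lip of either jaw and press that jaw back to its stop, lower the other edge inside the other jaw's lip onto its ledge, then ease off and let the springs centre the board, level, square and near the middle of the jaws' width. Feel for the stop and keep every contact with the holder gentle (a firm thumb push, never more than 25 N), leave the oil can, screwdriver and tube offcut where they are, and let go.

Things in the scene. Friction and masses are not known exactly. Their poses are not given: they have to be found in the camera images.
- heat_sink (a point): Centre of the finned aluminium heat sink (32 x 32 mm, 36 mm tall) in the middle of the green board; grasp it by either pair of sides. This point is 21 mm above the board's underside, 18 mm above its upper face. z up out of the component side, x along the board's length. Fingers fit anywhere within 16 mm of the board's two centre lines; the parts in the corners end 21 mm above the underside.
- board: The control board: 120 mm long (x), 80 mm wide (y), 3 mm thick, 0.12 to 0.23 kg, smooth underside. Origin at the centre of its underside, axes as for heat_sink. Starts flat on the bench. Its short edges (x = -60 and +60 mm) go into the jaws, either edge to either. Level, with one edge at the bottom of its slot, the other edge is inside the other lip only while the first jaw is 12 mm or more back.
- holder_mid (a point): Middle of the base, level with the tops of the jaws' ledges (60 mm above the bench); x along the rods, jaw to jaw, z up. At rest the two slot bottoms are 113 mm apart, but the pair is clamped by hand: its middle lies up to 12 mm either way along x from this point. Each jaw slides outward on an equal spring: 2 N to start, 0.7 N more per mm, about 12 N at its firm stop, 13.5 mm back.
- holder: The board holder, fixed to the bench: dark base 260 x 74 x 8 mm, two rods, two blue uprights 70 mm tall, 168 mm apart, aluminium jaws 60 mm wide between them. Origin under the base's centre, axes as for holder_mid. Jaw: flat ledge reaching 13 mm inward from the slot bottom; lip reaching 5 mm inward, its top 12 mm above the ledge, its underside 4 mm above it at the slot bottom, 8 mm at the mouth.
- oil_can_mid (a point): Blue oil can, 54 mm in diameter, 105 mm tall to the tip of its spout; point 30 mm above the bench on its axis. Bystander.
- screwdriver: Screwdriver lying on the bench beyond the work. Bystander.
- tube: Offcut of 30 mm square steel tube, 30 mm long; origin at its underside. Bystander.
Things that resemble listed ones, but are neither listed nor needed, are in the scene too. Of the things that look like the board, take the one that is farthest to the robot's left at the start.

How it is judged:
By the outcome, as a careful person would: the job done as asked, in the order asked, and still so for the second after the job is handed in, with the robot touching nothing.
It also fails if it takes over 64 s, if anything falls off the work surface, if the arm or the gripper's body presses on something with over 40 N, if the wrist force passes 120 N, or if a joint passes its speed limit or range.

### The arm

A 7-joint arm with a two-finger parallel gripper is mounted at the origin on the work surface. World frame = base frame: x ahead of the robot, y to its left, z up, the work surface at z = 0. Lengths are in m, angles in rad, forces in N, time in s.
With the tool pointing down it reaches from about 0.425 to 0.95 m from the base axis. Payload 4.7 kg.
Tool frame: the origin (TCP) lies between the finger pads; the fingertips stand 25 mm ahead of it and the grasp point (between the pads) lies 6 mm ahead of it; x points along the fingers, z is the direction in which the jaws open and shut, and the axes are right-handed (so a half turn about x gives the same grasp; the last joint's range is limited). The gripper opens to 85 mm and grips with 20 to 120 N. Pads are 22 mm wide; open, the fingers measure 114 mm over their backs; the gripper's body (76 mm by 85 mm) begins 54 mm behind the grasp point. The pads swing forward as they close: fully open they stand 13 mm farther back than shut.
Start: joints at [1.164, 0.469, -0.049, 1.532, 0.024, 1.141, -0.082], TCP at [0.249, -0.627, 0.256] pointing down, gripper open.
Joint ranges: [-2.59, 2.59], [-0.33, 1.99], [-1.39, 1.29], [0.1, 2.45], [-1.04, 4.18], [0.21, 1.99], [-2.66, 2.66]. Speed limits (rad/s): [2.57, 2.57, 3.14, 3.14, 3.14, 3.14, 3.14].

### API

Orientations are given as a 3x3 rotation matrix whose columns are the frame's x, y, z axes.
In Python, from rig import * gives the robot as it stands. Calls block until the motion is done:
- movep(position, orientation): joint-space move of the TCP to a pose.
- move_l(position, attitude=None, feed=0.15, until_force=None): straight line of the TCP; attitude=None keeps the orientation; feed is the mean speed in m/s. With until_force (N) it stops when the force on the tool has changed by that much, and returns True; else False.
- move_joints(angles): joint-space move.
- command_gripper(opening, newtons=None): finger opening in m; newtons is the grip in N (None keeps the last); returns when the fingers have stopped.
- sleep(seconds).
- inverse_kinematics(position, orientation): joint angles nearest the present ones, or None.
- sense(): the state.
- camera(name): name is "side" or "top"; returns (picture, depth): 400x640x3 uint8, red, green, blue; 400x640 float32, m along the optical axis (not along the pixel's ray), 0 where there is no reading.
- camera_params(name): a dict with "K" (3x3 intrinsics, pixels), "dist" ([k1, k2, p1, p2, k3] as OpenCV has them; the pictures are not rectified), "position" and "rotation" of the camera in the world. Camera axes: x right, y down, z forward; pixel columns grow to the right and rows downward; lengths in m; the calibration is good to about 2 mm. A picture is of the moment at which its call begins. camera_params takes no time and is no camera call.
A pose or a line that the arm cannot do raises Unreachable and nothing moves.
- finish_job(): hands the job in, once; it reports no verdict.
The state is a dict: "time_s": time; "joint_pos": joint angles; "qd": joint speeds; "joint_efforts": joint torques, N m; "position": TCP position; "tcp_rot": TCP orientation; "wrist_force": force on the tool from outside, world axes, zero at the start; "ft_torque": the same for the moment, N m; "finger_gap": finger opening in m.
Only numpy, scipy, OpenCV 4.12 (cv2) and the standard library are available. Lean on these libraries where they do the work, as an engineer would, in place of code of your own. Each camera call takes 0.05 s, during which the arm holds its last target. There are 200 camera calls.

## Working session

There is one attempt and no reset: what is moved stays moved. The work goes in short steps, each a Python script; the robot and the scene stay as the last script left them, time stands still between calls to the robot, and variables do not carry over. Pictures are saved under pics/ and viewed, on a budget of 10 in all, crops included, one or two more only if the job needs it, and the job is handed in when it is done.

```bash
mkdir -p pics; ls; python3 - <<'E'
from rig import *
import cv2,numpy as np
for n in("side","top"):
    p,d=camera(n); cv2.imwrite(f"pics/{n}0.png",p[:,:,::-1]); np.savez(f"{n}0.npz",p=p,d=d)
    print(n,camera_params(n))
s=sense();print(s)
E
```

```text
pics
side {'K': array([[372.80356627,   0.        , 321.98780706],
       [  0.        , 372.80356627, 195.15459619],
       [  0.        ,   0.        ,   1.        ]]), 'dist': array([-0.08937259,  0.        ,  0.        ,  0.        ,  0.        ]), 'position': array([0.43663025, 0.56064687, 0.5462946 ]), 'rotation': array([[-9.89721522e-01, -9.04622623e-02,  1.10760502e-01],
       [-1.43004832e-01,  6.20834823e-01, -7.70787740e-01],
       [ 9.63225971e-04, -7.78704502e-01, -6.27390126e-01]])}
top {'K': array([[467.67508305,   0.        , 325.44414112],
       [  0.        , 467.67508305, 188.95898397],
       [  0.        ,   0.        ,   1.        ]]), 'dist': array([-0.09908134,  0.        ,  0.        ,  0.        ,  0.        ]), 'position': array([ 0.34401321, -0.02436341,  1.02312157]), 'rotation': array([[-0.00995504, -0.98318103,  0.18236218],
       [-0.99982953,  0.01262297,  0.01347495],
       [-0.01555027, -0.18219695, -0.98313909]])}
{'time_s': 0.1, 'joint_pos': array([ 1.16410976,  0.46937897, -0.0486325 ,  1.53354481,  0.02409592,
        1.14101427, -0.08229242]), 'qd': array([-1.14122293e-04, -2.37860106e-03, -1.45125381e-05, -2.34321207e-03,
       -2.25105101e-03, -1.27013924e-03,  7.81222945e-04]), 'joint_efforts': array([ 5.18152883e-04, -5.11515069e+01, -4.71589970e-02, -2.38390160e+01,
        1.08301960e-02,  4.35283670e-03, -2.84108545e-06]), 'position': array([ 0.24884548, -0.62694831,  0.25536675]), 'tcp_rot': array([[-6.86445779e-04,  9.29458366e-01,  3.68926381e-01],
       [ 1.62067192e-03,  3.68927018e-01, -9.29456954e-01],
       [-9.99998451e-01, -4.01131768e-05, -1.75959547e-03]]), 'wrist_force': array([ 0.70219698, -0.9949125 , -0.84659226]), 'ft_torque': array([0.00116604, 0.01229574, 0.05184404]), 'finger_gap': 0.08536672461007214}
```

View pics/top0.png

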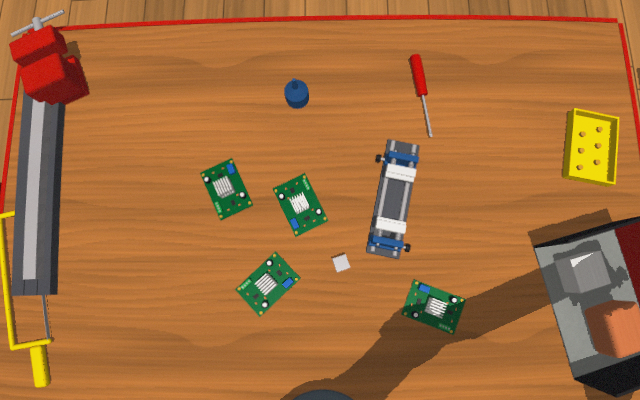

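View pics/side0.png

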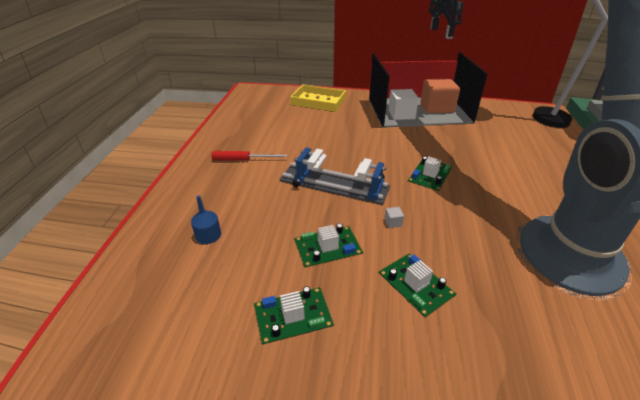

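The top view shows four boards, and the leftmost (+y) is at about (226,188). The holder runs from (402,145) to (387,255), with white jaws at (400,172) and (391,226). The oil can is at (297,94) and the tube at (341,262). Next I'll measure these from the depth data.

```bash
cat > h.py <<'E'
from rig import *
import cv2,numpy as np
def cloud(n,p=None,d=None):
    if p is None: p,d=camera(n)
    c=camera_params(n); v,u=np.indices(d.shape)
    q=cv2.undistortPoints(np.stack([u,v],-1).reshape(-1,1,2).astype(float),c["K"],c["dist"]).reshape(400,640,2)
    P=np.dstack([q[...,0]*d,q[...,1]*d,d])@c["rotation"].T+c["position"]
    P[d==0]=np.nan
    return p,P
def rect(X):
    (c,s,a)=cv2.minAreaRect((X[:,:2]*1000).astype(np.float32)); return np.round(c,1),np.round(s,1),round(a,1)
E
cat > m.py <<'E'
from h import *
for n in("side","top"):
    z=np.load(f"{n}0.npz"); p,P=cloud(n,z["p"],z["d"])
    h=cv2.cvtColor(p,cv2.COLOR_RGB2HSV).astype(int)
    Z=P[...,2]; 
    print(n,"bench z",np.nanmedian(Z[(abs(P[...,0]-.5)<.2)&(abs(P[...,1])<.2)]))
    roi=(P[...,0]>.2)&(P[...,0]<.9)&(abs(P[...,1])<.45)
    g=((h[...,0]>45)&(h[...,0]<85)&(h[...,1]>110)&roi).astype(np.uint8)
    g=cv2.morphologyEx(g,cv2.MORPH_CLOSE,np.ones((9,9)))
    k,L,S,C=cv2.connectedComponentsWithStats(g)
    for i in range(1,k):
        if S[i,4]>400:
            m=(L==i)&(Z<.012); m2=(L==i)&(Z>.03)
            # also sink points near
            c=np.nanmedian(P[m],0); b=(np.hypot(P[...,0]-c[0],P[...,1]-c[1])<.045)&(Z>.034)&(h[...,1]<60)
            print(" board",np.round(C[i]),rect(P[m]),"z",np.median(Z[m]).round(4),"sinktop",rect(P[b]) if b.sum()>5 else None,np.median(Z[b]).round(4))
    bl=(h[...,0]>100)&(h[...,0]<125)&(h[...,1]>120)&roi&(Z>.02)
    k,L,S,C=cv2.connectedComponentsWithStats(bl.astype(np.uint8))
    for i in range(1,k):
        if S[i,4]>25: m=L==i; print(" blue",np.round(C[i]),S[i,4],rect(P[m]),"zmax",np.nanmax(Z[m]).round(4))
    w=(h[...,1]<60)&(h[...,2]>110)&roi&(Z>.015)
    k,L,S,C=cv2.connectedComponentsWithStats(w.astype(np.uint8))
    for i in range(1,k):
        if S[i,4]>25: m=L==i; t=m&(Z>np.nanpercentile(Z[m],90)-.006); print(" white",np.round(C[i]),S[i,4],rect(P[m]),"top",rect(P[t]),"z",np.nanpercentile(Z[m],[10,50,90]).round(4))
E
python3 m.py
python3 - <<'E'
import cv2
a=cv2.imread('pics/top0.png')[130:270,355:435]; b=cv2.imread('pics/side0.png')[140:210,270:400]
import numpy as np
a=cv2.resize(a,None,fx=4,fy=4); b=cv2.resize(b,None,fx=3.6,fy=3.6)
o=np.zeros((560,800,3),np.uint8); o[:560,:320]=a; o[:b.shape[0],325:325+b.shape[1]]=b
cv2.imwrite('pics/c1.png',o)
E
```

```text
side bench z -5.868580921980504e-05
 board [431. 177.] (array([ 274.5, -235.5]), array([118.9,  77. ]), 68.0) z 0.0023 sinktop (array([ 274.7, -234.8]), array([33.1, 30.5]), 67.1) 0.0377
 board [325. 248.] (array([499.5,  47. ]), array([118.9,  84. ]), 24.3) z 0.0022 sinktop (array([499.9,  48.2]), array([31.4, 34. ]), 25.2) 0.0371
 board [417. 288.] (array([327. , 118.6]), array([ 80.2, 118.1]), 43.0) z 0.0029 sinktop (array([326.6, 117.7]), array([33.8, 32.6]), 40.3) 0.0378
 board [293. 318.] (array([536.4, 213.6]), array([118. ,  80.4]), 25.2) z 0.0028 sinktop (array([536.1, 213.3]), array([32.4, 33.8]), 24.6) 0.0376
 blue [302. 165.] 235 (array([ 586.9, -170.4]), array([62.8, 20. ]), 74.7) zmax 0.0704
 blue [376. 181.] 266 (array([ 409.2, -133.3]), array([70.8, 20.3]), 74.2) zmax 0.0705
 blue [205. 223.] 598 (array([743.3,  62.7]), array([48.2, 34.7]), 34.5) zmax 0.1042
 white [315. 160.] 280 (array([ 561.7, -167.8]), array([63.1, 39.8]), 77.7) top (array([ 564. , -167.4]), array([61.6, 27.9]), 78.7) z [0.0553 0.0634 0.0713]
 white [431. 164.] 190 (array([ 273.6, -247.2]), array(
[... 2927 characters left out ...]
 (array([ 499.5, -156.2]), array([ 60.5, 167.5]), 77.8) z [0.019  0.0634 0.0743]
 white [223. 186.] 231 (array([537.4, 212.3]), array([32. , 31.8]), 23.6) top (array([537.6, 212.4]), array([31.7, 30.9]), 25.0) z [0.0213 0.0372 0.0417]
 white [341. 263.] 204 (array([370.3, -41.3]), array([29.7, 29.7]), 18.0) top (array([370.4, -41.5]), array([29.7, 29.2]), 18.0) z [0.0292 0.0313 0.0338]
 white [265. 283.] 228 (array([327.6, 116.9]), array([31.9, 32.4]), 44.0) top (array([327.8, 117.2]), array([31.3, 32.2]), 44.1) z [0.0206 0.0384 0.042 ]
 white [437. 305.] 116 (array([ 280.3, -239.9]), array([31.4, 20.6]), 65.5) top (array([ 280.3, -239.9]), array([31.4, 20.5]), 65.1) z [0.0254 0.0392 0.0421]
```

View pics/c1.png

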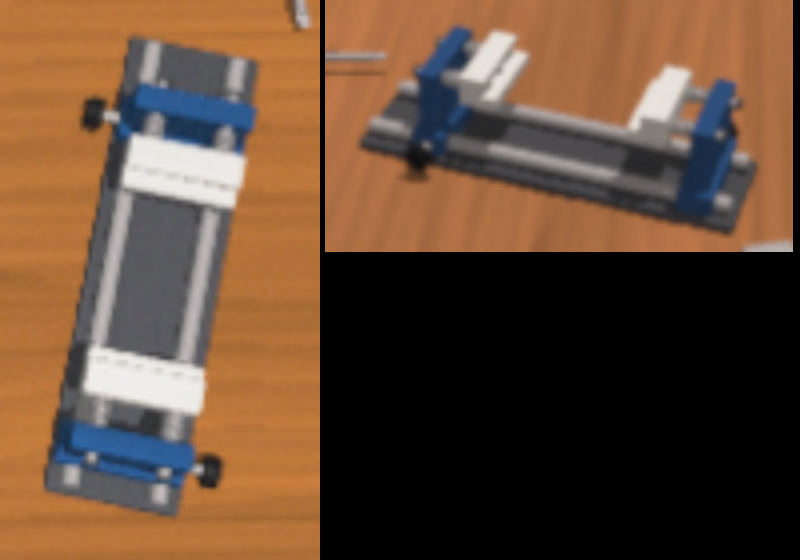

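```bash
cat > m2.py <<'E'
from h import *
a=np.deg2rad(-12.2); U=np.array([np.cos(a),np.sin(a)]); V=np.array([-U[1],U[0]]); O=np.array([.4985,-.1545])
for n,b in(("side",0),("top",.0022)):
    z=np.load(f"{n}0.npz"); p,P=cloud(n,z["p"],z["d"])
    h=cv2.cvtColor(p,cv2.COLOR_RGB2HSV).astype(int)
    Z=P[...,2]-b; s=(P[...,:2]-O)@U*1000; t=(P[...,:2]-O)@V*1000
    near=(abs(s)<150)&(abs(t)<50)
    w=(h[...,1]<60)&near
    for sg in(1,-1):
        for nm,m in(("lip",w&(Z>.068)&(sg*s>0)&(abs(s)<95)),("ledge",w&(Z>.055)&(Z<.066)&(sg*s>0)&(abs(s)<95)),("upr",(h[...,0]>100)&(h[...,0]<125)&(h[...,1]>120)&near&(Z>.066)&(sg*s>0))):
            if m.sum()<5: continue
            X=np.c_[s[m],t[m]]
            print(n,sg,nm,m.sum(),"s",np.percentile(X[:,0],[1,5,50,95,99]).round(1),"t",np.percentile(X[:,1],[1,5,50,95,99]).round(1),"z",(np.percentile(Z[m],[5,50,95])*1000).round(1), rect(P[m]))
    m=near&(Z<.012)&(Z>.005)&(h[...,1]<90); print(n,"base s",np.percentile(s[m],[.5,99.5]).round(1),"t",np.percentile(t[m],[.5,99.5]).round(1),rect(P[m]))
E
python3 m2.py
```

```text
side 1 lip 109 s [52.8 53.1 61.  68.9 82.5] t [-29.6 -27.7   0.8  28.8  30.2] z [69.1 70.6 72.1] (array([ 566., -168.]), array([62.1, 32.1]), 78.7)
side 1 ledge 150 s [45.4 45.9 56.1 83.8 84.5] t [-29.7 -25.4  11.4  29.6  30.3] z [56.2 59.  65.2] (array([ 561.8, -168.7]), array([61.7, 39.6]), 76.7)
side 1 upr 77 s [83.8 84.3 89.8 95.6 96.6] t [-27.5 -24.2   2.5  29.8  30.9] z [67.  68.5 69.9] (array([ 587. , -171.5]), array([61.1, 14. ]), 79.1)
side -1 lip 135 s [-84.3 -83.4 -59.  -50.5 -49.8] t [-30.7 -26.2   2.5  29.5  30.6] z [68.8 70.8 72.1] (array([ 431.9, -140.2]), array([63.7, 37.1]), 75.7)
side -1 ledge 121 s [-83.5 -80.5 -64.9 -42.5 -41.9] t [-26.2 -18.8  20.8  30.9  32.2] z [56.1 60.3 65.6] (array([ 438. , -139.8]), array([64. , 41.8]), 78.9)
side -1 upr 81 s [-96.2 -95.7 -91.  -85.9 -85.5] t [-27.2 -22.6   3.2  30.3  32.1] z [67.2 68.7 70.1] (array([ 410.2, -133.1]), array([60.2, 10.7]), 77.6)
side base s [-115.2  139.5] t [-26.5  38.5] (array([ 511.3, -150.9]), array([ 72.3, 257.8]), 79.4)
top 1 lip 214 s [52.6 54.3 61.6 69.2 74.2] t [-31.2 -28.8  -3.4  25.1  27.6] z [68.
[... 225 characters left out ...]
71 s [84.7 85.4 91.6 98.  98.7] t [-30.5 -27.9  -0.1  26.3  28.9] z [66.6 68.9 71.5] (array([ 588.1, -174.8]), array([61.2, 14.3]), 76.7)
top -1 lip 256 s [-82.4 -65.7 -57.9 -49.7 -48.7] t [-31.4 -28.5  -1.   25.9  28.4] z [68.6 71.1 74. ] (array([ 429. , -141.6]), array([61.8, 44.2]), 77.7)
top -1 ledge 156 s [-80.4 -79.1 -46.2 -41.1 -40.7] t [-30.4 -26.8  -0.2  25.4  28.7] z [56.4 60.  65.3] (array([ 439.1, -142.7]), array([59.6, 39.8]), 77.6)
top -1 upr 192 s [-95.3 -94.7 -89.1 -83.1 -82. ] t [-30.7 -27.8  -0.7  27.3  29.9] z [66.7 69.3 71.9] (array([ 411.8, -136.1]), array([61.9, 13.5]), 77.8)
top base s [-115.  142.] t [-37.5  35.4] (array([ 511.6, -158.6]), array([ 73.5, 258.6]), 77.5)
```

```bash
cat >> h.py <<'E'
A=np.deg2rad(-12.3); U=np.array([np.cos(A),np.sin(A),0]); V=np.array([-U[1],U[0],0]); O=np.array([.4985,-.1545,.060]); HZ=.030; SG=1
def Rb(yaw,tilt):   # board attitude, tilt>0: +x end low
    x=np.array([np.cos(yaw)*np.cos(tilt),np.sin(yaw)*np.cos(tilt),-np.sin(tilt)]); y=np.array([-np.sin(yaw),np.cos(yaw),0]); return np.c_[x,y,np.cross(x,y)]
def tool(R): x=-R[:,2]; z=SG*R[:,0]; return np.c_[x,np.cross(z,x),z]
def bpose(s,t,h,tilt,edge=.060):  # pose for board's lower +x edge at holder s,t (mm), h mm above ledges
    R=Rb(A,tilt); e=O+U*s/1e3+V*t/1e3+[0,0,h/1e3]
    return e-R@[edge,0,0]+R@[0,0,HZ],tool(R)
def state(): 
    s=sense(); T=s["tcp_rot"]; p=s["position"]; bz=-T[:,0]; bx=SG*T[:,2]; c=p-bz*HZ; e=c+bx*.06; f=c-bx*.06
    g=lambda q:np.round([(q-O)@U*1e3,(q-O)@V*1e3,(q-O)[2]*1e3],1)
    print("t%.2f"%s["time_s"],"edge+",g(e),"edge-",g(f),"F",np.round([s["wrist_force"]@U,s["wrist_force"]@V,s["wrist_force"][2]],1),"M",np.round(s["ft_torque"],2),"gap",round(s["finger_gap"],4)); return s
E
python3 - <<'E'
import h; from h import *
B=np.array([.5368,.213,0]); 
for h.SG in(1,-1):
    R=Rb(np.deg2rad(25),0)
    print(h.SG,inverse_kinematics(B+[0,0,.15],tool(R)),inverse_kinematics(B+[0,0,HZ],tool(R)))
    for s,hh,ti in((50,60,.175),(50,5,.175),(75,2,.175),(75,0,0)):
        q=inverse_kinematics(*bpose(s,0,hh,ti)); print("  ",q)
E
```

```text
1 [ 0.29470568  0.67260951 -1.06269841  1.83459418  0.67783609  1.05113571
 -0.60140593] [-0.00798146  0.68276509 -0.59990128  1.91550622  0.57124367  0.71923581
 -0.50990772]
   [ 0.58073564  0.44628176 -0.468089    1.87565697  0.21049782  1.04968963
 -0.20126086]
   [ 0.56622022  0.52134021 -0.4549248   1.91501272  0.25833544  0.94506908
 -0.24131194]
   [ 0.55199428  0.55747633 -0.44726898  1.85798273  0.26663167  0.9675239
 -0.24302185]
   [ 0.57630927  0.49877545 -0.45655967  1.99069946  0.32453137  0.72264142
 -0.29276727]
-1 [-1.2093745   0.68148637  1.1118362   1.91781638 -0.72658204  1.01623143
 -2.47277571] [-1.08153509  0.80775089  0.90794877  1.97843385 -0.89346304  0.81990137
 -2.35863278]
   [-0.55173306  0.65177235  1.11349307  1.93829682 -0.58076391  1.14555788
 -2.52443462]
   [-0.53358653  0.7651978   1.10910197  1.97683515 -0.71313352  1.09338261
 -2.41791106]
   [-0.51290613  0.80820716  1.10782194  1.91948353 -0.73865124  1.12816207
 -2.41630429]
   [-0.55231563  0.74308697  1.1081901   2.05235624 -0.8680728   0.9164193
 -2.30993144]
```

```bash
python3 - <<'E'
from h import *
B=np.array([.5368,.213,0]); R=tool(Rb(np.deg2rad(25),0))
movep(B+[0,0,.16],R); s=state(); print(s["position"])
move_l(B+[0,0,HZ],feed=.1,until_force=8); s=state();print(s["position"])
command_gripper(.028,90); s=state(); print(s["position"])
move_l(B+[0,0,.15],feed=.12); s=state()
for n in("side","top"):
    p,P=cloud(n); cv2.imwrite(f"pics/{n}1.png",p[:,:,::-1])
a=cv2.imread("pics/side1.png")[120:390,200:480]; cv2.imwrite("pics/c2.png",cv2.resize(a,None,fx=2.2,fy=2.2))
E
```

```text
t3.23 edge+ [  7.6 402.7  69.9] edge- [-88.  330.1  69.9] F [-0.6  0.1 -0.3] M [ 0.01 -0.06  0.03] gap 0.0854
[0.53729737 0.21209037 0.15986808]
t4.67 edge+ [  7.3 403.9 -59.3] edge- [-88.2 331.2 -59.4] F [ 0.2 -0.6  0.1] M [ 0.03 -0.03  0.02] gap 0.0852
[0.53724258 0.2132501  0.03066891]
t5.22 edge+ [  7.1 403.9 -59.6] edge- [-88.4 331.2 -59.7] F [-0.6  0.7  2.3] M [-0.01  0.09 -0.04] gap 0.0307
[0.53708159 0.21323827 0.03038967]
t6.37 edge+ [  6.5 403.   59. ] edge- [-88.9 330.3  59.2] F [-0.4  0.6 -1.7] M [-0.04 -0.02 -0.04] gap 0.031
```

View pics/c2.png

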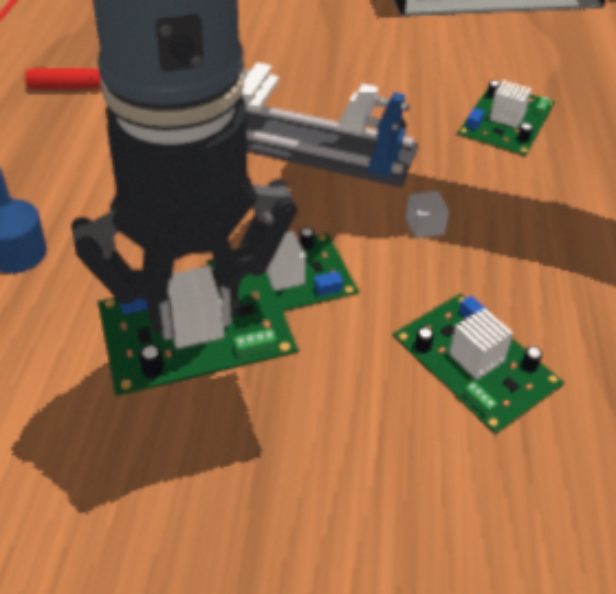

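The board is held by its heat sink, with the pads on the short-axis sides, and it hangs level. Next I'll carry it over the holder, tilted 10°, and look.

```bash
python3 - <<'E'
from h import *
th=np.deg2rad(10)
movep(*bpose(47,0,70,th)); 
move_l(*bpose(47,0,15,th),feed=.1); s=state()
ims=[]
for n,(r,c) in(("side",((110,230),(240,420))),("top",((120,280),(350,450)))):
    p,P=cloud(n); np.savez(f"{n}2.npz",p=p,P=P)
    ims.append(cv2.resize(p[r[0]:r[1],c[0]:c[1],::-1],None,fx=2.6 if n=="side" else 3.3,fy=2.6 if n=="side" else 3.3))
o=np.zeros((600,800,3),np.uint8); x=0
for i in ims: o[:i.shape[0],x:x+i.shape[1]]=i[:600,:800-x]; x+=i.shape[1]
cv2.imwrite("pics/c3.png",o)
E
```

```text
t8.55 edge+ [47.2  0.3 15. ] edge- [-71.    0.3  35.9] F [ 0.4 -0.4 -1.1] M [-0.1  -0.27 -0.03] gap 0.0306
```

View pics/c3.png

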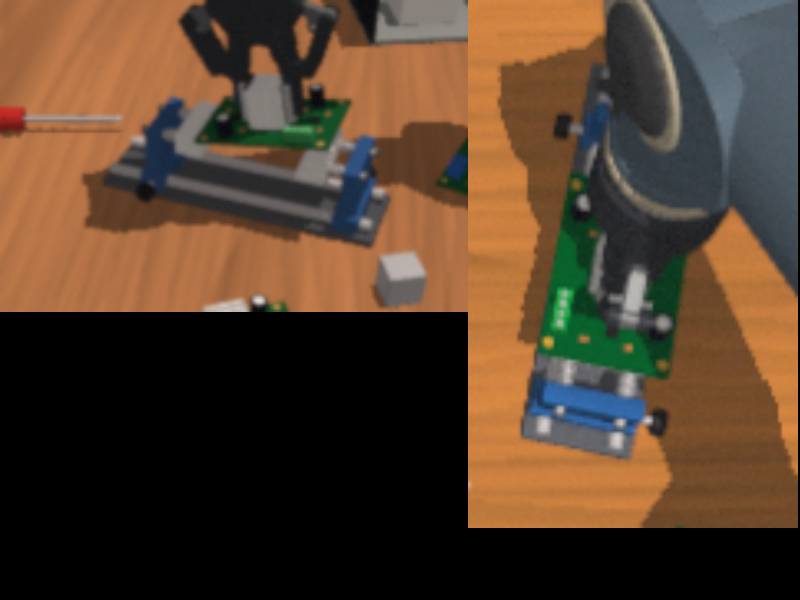

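The side view shows the board tilted, with its low edge just inside the far jaw and its other end above the near jaw. I'll check lateral centring numerically, then touch down.

```bash
python3 - <<'E'
from h import *
for n in("side","top"):
    z=np.load(f"{n}2.npz"); p,P=z["p"],z["P"]; h=cv2.cvtColor(p,cv2.COLOR_RGB2HSV).astype(int)
    q=(P-O)*1e3; s=q@U; t=q@V; Z=P[...,2]
    m=(h[...,0]>45)&(h[...,0]<85)&(h[...,1]>110)&(abs(s)<90)&(abs(t)<60)&(Z>.065)&(Z<.12)
    ax=np.linspace(-60,40,6); 
    print(n,m.sum(),"s",np.percentile(s[m],[.5,99.5]).round(1),"t lo/hi by s:",[(int(a),*np.percentile(t[m&(abs(s-a)<10)],[1,99]).round(1)) for a in ax if (m&(abs(s-a)<10)).sum()>20])
th=np.deg2rad(10)
hit=move_l(*bpose(47.5,0,-4,th),feed=.015,until_force=3); print(hit); state()
E
```

```text
side 443 s [-70.1  43.5] t lo/hi by s: [(-60, np.float64(-33.3), np.float64(39.7)), (-40, np.float64(-31.5), np.float64(41.1)), (-20, np.float64(22.7), np.float64(40.3)), (0, np.float64(15.0), np.float64(41.5)), (20, np.float64(-10.7), np.float64(40.8)), (40, np.float64(-28.1), np.float64(37.9))]
top 939 s [-69.3  45.1] t lo/hi by s: [(-60, np.float64(-37.2), np.float64(39.6)), (-40, np.float64(-37.0), np.float64(39.7)), (-20, np.float64(-37.8), np.float64(39.3)), (0, np.float64(-38.1), np.float64(39.7)), (20, np.float64(17.1), np.float64(39.8)), (40, np.float64(29.1), np.float64(39.5))]
True
t9.58 edge+ [47.3  0.   0.1] edge- [-70.9   0.   21. ] F [-0.7 -0.   4.5] M [-0.02 -0.09  0.04] gap 0.031
```

```bash
python3 - <<'E'
from h import *
th=np.deg2rad(10); t=-1.2
move_l(*bpose(47.3,t,.8,th),feed=.02); state()
print(move_l(*bpose(56,t,.6,th),feed=.03,until_force=6)); s=state()
for tgt in(60,64,68):
    hit=move_l(*bpose(tgt,t,.6,th),feed=.02,until_force=13); state()
    if hit: break
if not hit:
    print(move_l(*bpose(77,t,.6,th),feed=.008,until_force=8.5)); state()
E
```

```text
t9.83 edge+ [47.2 -1.4  0.6] edge- [-71.   -1.4  21.5] F [-0.2 -0.4 -0.8] M [-0.02 -0.26  0.01] gap 0.0309
False
t10.28 edge+ [56.1 -1.1  0.5] edge- [-62.   -1.1  21.3] F [-0.5  0.1 -1.2] M [-0.03 -0.2   0.05] gap 0.0309
t10.62 edge+ [59.2 -1.2  0.4] edge- [-59.   -1.2  21.4] F [-4.2  0.8 -0. ] M [ 0.12  0.44 -0.05] gap 0.031
t10.97 edge+ [62.7 -1.2  0.3] edge- [-55.5  -1.2  21.5] F [-6.2 -0.2  1.6] M [ 0.21  0.94 -0.09] gap 0.0306
t11.32 edge+ [65.8 -1.2  0.3] edge- [-52.3  -1.2  21.7] F [-7.9 -0.6  2.9] M [ 0.34  1.35 -0.05] gap 0.0308
True
t12.29 edge+ [68.5 -1.2 -0. ] edge- [-49.3  -1.1  22.9] F [-8.8 -0.5 10.7] M [ 0.2   1.62 -0.09] gap 0.0306
```

```bash
python3 - <<'E'
from h import *
sleep(.1); s=state(); print(s["qd"].round(3))
p,P=camera("side"); 
cv2.imwrite("pics/c4.png",cv2.resize(p[110:220,250:410,::-1],None,fx=5,fy=5,interpolation=cv2.INTER_CUBIC))
E
```

```text
t12.39 edge+ [67.9 -1.2 -0. ] edge- [-49.9  -1.2  23. ] F [-8.9 -0.5 11.3] M [ 0.25  1.7  -0.13] gap 0.0307
[ 0.001 -0.003  0.     0.002  0.     0.001  0.001]
```

View pics/c4.png

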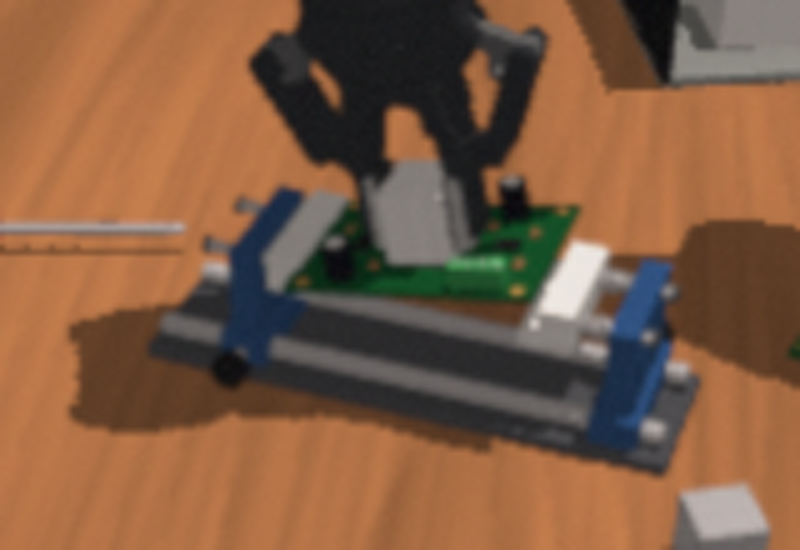

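The board is in the far jaw, which is about 9.6 mm back, and the spring force agrees with that. However, wrist compliance has pitched the tool and is pressing on the ledge (11 N). I'll relieve that with feedback while pushing on.

```bash
cat >> h.py <<'E'
def W():
    f=np.mean([sense()["wrist_force"] for _ in range(3)],0); return f@U,f@V,f[2]
E
python3 - <<'E'
from h import *
t=-1.2; h=1.6; ti=np.deg2rad(9.5); sc=70.0
move_l(*bpose(sc,t,h,ti),feed=.01); s=state()
for k in range(14):
    fs,fv,fz=W()
    if fs<-15.5 or abs(fz)>12: break
    h+=np.clip(.06*(fz-1.5),-.4,.5); sc+=.8
    hit=move_l(*bpose(sc,t,h,ti),feed=.012,until_force=6); print(round(sc,1),round(h,2),end=" "); state()
E
```

```text
t12.74 edge+ [66.4 -1.3  0.6] edge- [-51.8  -1.3  21.3] F [-7.4 -0.6  1.6] M [ 0.42  1.64 -0.06] gap 0.0311
70.8 1.61 t12.99 edge+ [67.3 -1.2  0.6] edge- [-50.9  -1.3  21.3] F [-8.3  0.4  1.9] M [ 0.4   1.74 -0.04] gap 0.0305
71.6 1.63 t13.24 edge+ [67.9 -1.2  0.6] edge- [-50.2  -1.3  21.4] F [-8.9  0.2  2. ] M [0.36 1.73 0.01] gap 0.0311
72.4 1.66 t13.49 edge+ [68.5 -1.2  0.6] edge- [-49.6  -1.3  21.4] F [-9.5  0.3  2.1] M [ 0.41  1.85 -0.03] gap 0.0308
73.2 1.7 t13.74 edge+ [69.1 -1.2  0.6] edge- [-49.   -1.2  21.5] F [-10.1   0.5   2.5] M [ 0.44  1.96 -0.04] gap 0.031
74.0 1.76 t13.99 edge+ [69.7 -1.2  0.6] edge- [-48.4  -1.3  21.5] F [-10.8  -0.2   3.3] M [ 0.38  2.04 -0.05] gap 0.0312
74.8 1.86 t14.24 edge+ [70.3 -1.2  0.6] edge- [-47.9  -1.3  21.6] F [-11.7   0.5   2.8] M [ 0.5   2.14 -0.05] gap 0.0308
75.6 1.94 t14.49 edge+ [70.8 -1.2  0.6] edge- [-47.3  -1.3  21.7] F [-10.8   0.5   1.9] M [ 0.48  2.22 -0.08] gap 0.031
76.4 1.96 t14.74 edge+ [71.4 -1.2  0.6] edge- [-46.7  -1.3  21.7] F [-12.2  -0.    2.7] M [ 0.5   2.34 -0.08] gap 0.0311
77.2 2.03 t14.99 edge+ [71.5 -1.2  0.6] edge- [-46.6  -1.3  21.9] F [-13.    0.5   4.4] M [ 0.54  2.66 -0.03] gap 0.031
78.0 2.21 t15.24 edge+ [71.5 -1.2  0.5] edge- [-46.6  -1.3  22. ] F [-14.    0.5   5.5] M [ 0.69  2.91 -0.06] gap 0.0309
78.8 2.45 t15.49 edge+ [71.5 -1.2  0.6] edge- [-46.5  -1.3  22.3] F [-16.   -0.2   6.4] M [ 0.72  3.24 -0.11] gap 0.031
```

The stop is clear: motion ceased at s=71.5 mm while the force rose from 12 to 16 N. Now I'll lower the other edge, holding the push.

```bash
python3 - <<'E'
from h import *
t=-1.2; h=2.45; ti=9.5; sc=78.8
for k in range(16):
    fs,fv,fz=W()
    s=sense(); tilt=np.degrees(np.arcsin(-s["tcp_rot"][2,2]))
    if tilt<.25 or abs(fz)>11 or fs<-20: break
    ti-=min(1.0,max(.3,tilt)); h+=np.clip(.08*(fz-2.5),-.4,.5); sc+=np.clip(.35*(fs+15),-.8,.8)
    hit=move_l(*bpose(sc,t,h,np.deg2rad(ti)),feed=.012,until_force=7); print(hit,round(ti,1),round(sc,1),round(h,2),"tilt%.1f"%tilt,end=" "); state()
E
```

```text
False 8.5 78.5 2.76 tilt10.4 t15.74 edge+ [71.6 -1.2  0.6] edge- [-46.8  -1.3  20.1] F [-13.9   0.3   2.9] M [ 0.72  2.95 -0.09] gap 0.0307
False 7.5 78.9 2.8 tilt9.3 t15.99 edge+ [71.6 -1.2  0.5] edge- [-47.1  -1.3  18. ] F [-14.9   0.9   3.4] M [ 0.77  3.08 -0.05] gap 0.0313
False 6.5 78.9 2.87 tilt8.4 t16.24 edge+ [71.6 -1.2  0.5] edge- [-47.4  -1.3  15.9] F [-14.9   0.5   3.5] M [ 0.73  3.04 -0.04] gap 0.0311
False 5.5 78.9 2.95 tilt7.4 t16.49 edge+ [71.7 -1.2  0.5] edge- [-47.6  -1.3  13.8] F [-13.8   1.    3.9] M [ 0.8   3.09 -0.07] gap 0.0309
False 4.5 79.3 3.06 tilt6.4 t16.74 edge+ [71.7 -1.2  0.4] edge- [-47.8  -1.3  11.8] F [-15.5   0.7   3.2] M [ 0.82  3.21 -0.05] gap 0.031
False 3.5 79.1 3.12 tilt5.4 t16.99 edge+ [71.7 -1.3  0.5] edge- [-47.9  -1.3   9.6] F [-14.8   1.9   2.7] M [ 0.79  3.09 -0.08] gap 0.0309
False 2.5 79.2 3.13 tilt4.4 t17.24 edge+ [71.8 -1.2  0.4] edge- [-48.   -1.2   7.5] F [-14.9   0.7   3.2] M [ 0.88  3.13 -0.06] gap 0.0309
False 1.5 79.2 3.19 tilt3.4 t17.49 edge+ [71.8 -1.2  0.4] edge- [-48.1  -1.3   5.3] F [-16.    1.5   3.4] M [ 0.88  3.14 -0.01] gap 0.0307
False 0.5 78.9 3.26 tilt2.4 t17.75 edge+ [71.8 -1.2  0.4] edge- [-48.2  -1.3   3.2] F [-14.8   1.1   1.8] M [ 0.84  3.   -0.04] gap 0.031
False -0.5 79.0 3.2 tilt1.3 t18.00 edge+ [71.8 -1.3  0.3] edge- [-48.2  -1.3   1. ] F [-15.1   0.9   2.3] M [ 0.81  3.03 -0.02] gap 0.0309
False -0.8 78.9 3.18 tilt0.3 t18.25 edge+ [71.8 -1.3  0.4] edge- [-48.2  -1.3   0.4] F [-16.3   1.7   4.1] M [ 0.82  3.07 -0.09] gap 0.0309
```

```bash
python3 - <<'E'
from h import *
p,P=cloud("side"); q,Q=cloud("top")
a=cv2.resize(p[110:220,250:410,::-1],None,fx=4.2,fy=4.2,interpolation=cv2.INTER_CUBIC)
cv2.imwrite("pics/c5.png",a)
h=cv2.cvtColor(p,cv2.COLOR_RGB2HSV).astype(int)
g=(P-O)*1e3; s=g@U; t=g@V
m=(h[...,0]>45)&(h[...,0]<85)&(h[...,1]>110)&(abs(s)<90)&(abs(t)<60)&(P[...,2]>.055)
for a in np.arange(-50,75,10): 
    k=m&(abs(s-a)<5)
    if k.sum()>4: print(a,k.sum(),np.median(g[k][:,2]).round(1),end="; ")
print(np.percentile(s[m],[.5,99.5]))
E
```

```text
-50 6 1.6; -40 62 1.9; -30 76 2.5; -20 67 3.4; -10 35 2.8; 0 22 1.9; 10 24 1.8; 20 23 1.5; 30 22 1.6; 40 36 1.9; 50 23 2.3; 60 39 1.6; 70 12 1.6; [-46.03691068  67.22524862]
```

View pics/c5.png

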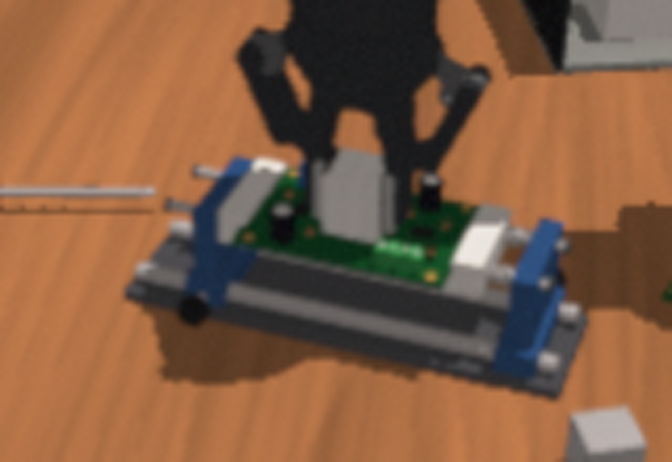

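The near edge sits on the ledge inside the right-hand (near) lip, and the board is level. Now I'll ease off to the balance point, 10 mm back from the stop.

```bash
python3 - <<'E'
from h import *
t=-1.2; c0=np.array([78.9,3.18,-.8]); c1=np.array([61.8,.2,0]); dh=0;dt=0
N=9
for k in range(1,N+1):
    c=c0+(c1-c0)*k/N; fs,fv,fz=W(); s=sense(); tilt=np.degrees(np.arcsin(-s["tcp_rot"][2,2]))
    dh+=np.clip(.06*(fz-2),-.3,.3); dt-=np.clip(.5*tilt,-.3,.3)
    hit=move_l(*bpose(c[0],t,c[1]+dh,np.deg2rad(c[2]+dt)),feed=.015,until_force=8); print(hit,round(c[0],1),"dh%.2f dt%.2f"%(dh,dt),end=" "); state()
    if hit: break
E
```

```text
False 77.0 dh0.10 dt-0.00 t18.62 edge+ [71.3 -1.3  0.4] edge- [-48.7  -1.3   0.4] F [-12.4   0.8   0.8] M [ 0.7   2.48 -0.04] gap 0.0307
False 75.1 dh0.02 dt0.01 t18.90 edge+ [70.2 -1.2  0.4] edge- [-49.8  -1.2   0.4] F [-10.4   1.2   1.2] M [ 0.65  2.25 -0.05] gap 0.0312
False 73.2 dh-0.02 dt0.03 t19.18 edge+ [68.9 -1.2  0.4] edge- [-51.1  -1.2   0.4] F [-9.6  0.3  1.9] M [ 0.52  2.07 -0.09] gap 0.0308
False 71.3 dh-0.03 dt0.03 t19.45 edge+ [67.6 -1.2  0.4] edge- [-52.4  -1.2   0.4] F [-8.8  0.3  1.5] M [ 0.45  1.81 -0.08] gap 0.0312
False 69.4 dh-0.06 dt0.02 t19.73 edge+ [66.4 -1.2  0.4] edge- [-53.6  -1.2   0.4] F [-7.   0.1  1.4] M [ 0.39  1.57 -0.07] gap 0.0308
False 67.5 dh-0.10 dt0.01 t20.00 edge+ [65.2 -1.2  0.4] edge- [-54.8  -1.2   0.4] F [-7.   0.8  2.3] M [ 0.39  1.37 -0.07] gap 0.0307
False 65.6 dh-0.08 dt0.01 t20.27 edge+ [64.7 -1.2  0.4] edge- [-55.3  -1.2   0.3] F [-5.2  0.3 -0.3] M [ 0.32  1.18 -0.02] gap 0.031
False 63.7 dh-0.22 dt0.04 t20.55 edge+ [63.9 -1.2  0.5] edge- [-56.1  -1.2   0.3] F [-3.3  0.6  0.3] M [ 0.2   0.85 -0.02] gap 0.0307
False 61.8 dh-0.32 dt0.08 t20.82 edge+ [62.8 -1.2  0.4] edge- [-57.2  -1.2   0.3] F [-0.8 -0.3  1.3] M [ 0.05  0.3  -0.04] gap 0.0314
```

```bash
python3 - <<'E'
from h import *
move_l(*bpose(61.1,-1.2,-.1,np.deg2rad(.1)),feed=.01); state()
command_gripper(.040,20); state()
command_gripper(.056); state()
p=sense()["position"]
print(move_l(p+[0,0,.03],feed=.04,until_force=5)); state()
move_l(p+[0,0,.15],feed=.15)
movep(np.array([.45,.15,.3]),tool(Rb(0,0))); sleep(.3); state()
ims=[]
for n in("side","top"):
    p,P=cloud(n); h=cv2.cvtColor(p,cv2.COLOR_RGB2HSV).astype(int)
    b=.0022*(n=="top"); P[...,2]-=b
    g=(P-O)*1e3; s=g@U; t=g@V; z=g[...,2]; near=(abs(s)<100)&(abs(t)<60)
    gr=(h[...,0]>45)&(h[...,0]<85)&(h[...,1]>110)&near&(z>-6)&(z<10)
    lip=(h[...,1]<60)&near&(z>8)&(abs(s)>44)&(abs(s)<80)&(z<16)
    sink=(h[...,1]<60)&near&(z>32)
    print(n,"green",gr.sum(),[ (int(a),*np.percentile(t[gr&(abs(s-a)<8)],[2,98]).round(1),np.median(z[gr&(abs(s-a)<8)]).round(1)) for a in(-45,-20,0,20,45) if (gr&(abs(s-a)<8)).sum()>10])
    print(" sink",np.median(s[sink]).round(1),np.median(t[sink]).round(1),rect(P[sink]),np.median(z[sink]).round(1))
    for sg in(1,-1): m=lip&(sg*s>0); print(" lip",sg,np.percentile(s[m],[3,97]).round(1),np.percentile(t[m],[2,98]).round(1))
    ims.append(p[:,:,::-1])
a=cv2.resize(ims[0][120:220,260:400],None,fx=3.4,fy=3.4,interpolation=2); c=cv2.resize(ims[1][125:275,350:435],None,fx=3.6,fy=3.6,interpolation=2)
o=np.zeros((560,800,3),np.uint8); o[:a.shape[0],:a.shape[1]]=a; o[:c.shape[0],490:490+c.shape[1]]=c[:,:310]
cv2.imwrite("pics/c6.png",o)
E
```

```text
t21.07 edge+ [62.  -1.2  0.4] edge- [-58.   -1.2   0.4] F [-0.4 -0.6  2.5] M [-0.06 -0.07 -0.1 ] gap 0.0313
t21.33 edge+ [61.1 -1.2 -0.2] edge- [-58.9  -1.2   0. ] F [-0.5  0.3  0.6] M [ 0.02 -0.03  0.02] gap 0.04
t21.63 edge+ [61.1 -1.2 -0.1] edge- [-58.9  -1.2   0.1] F [ 0.4 -0.   0.1] M [-0.02  0.01  0.  ] gap 0.0558
False
t22.53 edge+ [60.9 -1.4 29.7] edge- [-59.1  -1.4  29.9] F [ 0.   0.9 -0.7] M [ 0.02 -0.02 -0.  ] gap 0.056
t24.98 edge+ [-53.1 299.1 209.8] edge- [-170.4  273.7  209.8] F [ 0.4 -0.   0.3] M [-0.02  0.01 -0.01] gap 0.0562
side green 429 [(-45, np.float64(-35.4), np.float64(38.4), np.float64(2.3)), (-20, np.float64(-36.0), np.float64(38.9), np.float64(2.2)), (0, np.float64(18.4), np.float64(39.0), np.float64(1.9)), (20, np.float64(-0.1), np.float64(38.0), np.float64(1.8)), (45, np.float64(-27.3), np.float64(39.4), np.float64(2.0))]
 sink -2.7 0.6 (array([ 497.7, -154.2]), array([35.2, 28.3]), 82.6) 37.2
 lip 1 [56.8 71.8] [-29.2  31.1]
 lip -1 [-69.6 -53.1] [-28.1  31.3]
top green 1224 [(-45, np.float64(-38.0), np.float64(37.8), np.float64(2.3)), (-20, np.float64(-38.5), np.float64(37.5), np.float64(2.3)), (0, np.float64(-39.3), np.float64(37.8), np.float64(2.4)), (20, np.float64(-39.0), np.float64(37.8), np.float64(2.5)), (45, np.float64(-25.5), np.float64(38.0), np.float64(2.2))]
 sink 3.3 -0.1 (array([ 500.8, -156.4]), array([32.1, 31.9]), 77.7) 37.8
 lip 1 [56.3 73.3] [-30.8  26.8]
 lip -1 [-68.9 -52.5] [-30.3  27.7]
```

View pics/c6.png

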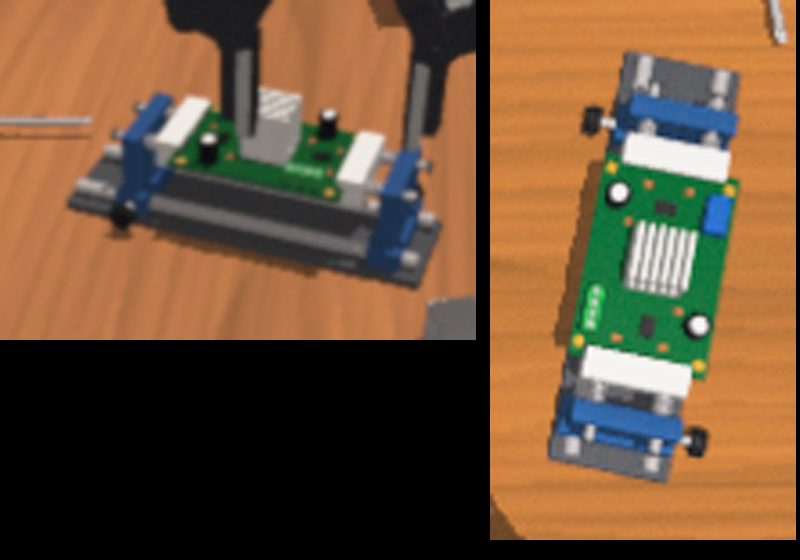

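```bash
python3 -c "
from rig import *
finish_job()"
```

```text
the job is handed in; nothing more can be done
```

The control board is mounted in the sprung holder, heat sink up, and the job is handed in at about 25 s of the 64 s allowed.

**What I did:**
- I took the leftmost board by its heat sink and tilted it 10°. I touched its low edge to the far jaw's ledge and slid it under the lip.
- I pushed the far jaw back to its stop. Motion stopped at 13 mm back, with about 12 N rising to 16 N.
- I lowered the other edge inside the near lip to level, eased back 10 mm until the two springs balanced, then let go and withdrew.

**Final checks:**
- **Fit:** Both edges are under their lips, and each jaw is about 3–4 mm back.
- **Level and square:** The board is level to within about half a millimetre and square by eye and by its edges.
- **Centring:** It sits about 1 mm from the middle of the jaws' width. The two cameras disagree by about 2 mm on that sideways position.
- **Forces:** The highest force I logged on the holder was about 17 N. One step early in the push loaded the ledge with 11 N downward because the wrist gave a little; I corrected it straight away.
- **Bystanders:** The robot did not go near the oil can, screwdriver or tube offcut. I did not re-measure them at the end.

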